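Set a culture plate up for dark-field viewing

ROBOT

A 6-joint arm with a two-finger parallel gripper is mounted at the origin on a cart in front of the work surface, level with it; the furniture and walls round the work are solid. World frame = base frame: x ahead of the robot, y to its left, z up, the work surface at z = 0. Lengths are in mm, angles in rad, forces in N, time in s.
With the tool pointing down it reaches from about 300 to 775 mm from the base axis. Payload 14.6 kg.
Tool frame: the origin (TCP) lies at the centre of the arm's flange, where the gripper is bolted on; the fingertips stand 199 mm ahead of it and the grasp point (between the pads) lies 180 mm ahead of it; z points along the fingers, y is the line along which they close (so a half turn about z gives the same grasp; the last joint's range is limited). The gripper opens to 94 mm and grips with 3 to 60 N. Pads are 16 mm wide; open, the fingers measure 119 mm over their backs; the gripper's body (75 mm by 177 mm) begins 78 mm behind the grasp point.
Start: joints at [-0.067, 0.3, 1.521, -0, 1.321, -0.067], TCP at [549.992, -0.002, 404.646] pointing down, gripper open.
Joint ranges: [-3.03, 3.03], [-0.79, 2.21], [0.23, 2.52], [-1.04, 4.18], [0, 3.07], [-2.55, 2.55]. Speed limits (rad/s): [2.22, 2.22, 2.57, 3.14, 3.14, 3.14].

INTERFACE

Orientations are given as [roll, pitch, yaw] about the fixed x, y, z axes, in that order (R = Rz(yaw) Ry(pitch) Rx(roll)).
In Python, from cell import manip, optics, workorder gives the robot as it stands.
- The arm moves only by the tool step_arm, never from a script. Its argument "increments" is a list that holds one entry, the list of rows, each a list of 7 numbers: the turn, a rotation vector about the tool's x, y, z as a fraction of full scale, then the shift along the tool's x, y, z as a fraction of full scale, then the closure, from -1 (fully open) to 1 (shut). In form: [[[wx, wy, wz, tx, ty, tz, fingers], ...]]. A call has 1 to 5 rows; each row shifts and turns the commanded pose from where the row before left it, along the tool's axes as they then stand; what a row does not reach is not made up. Full scale, the value 1, is 40 mm for a shift and 45 degrees for a turn. A row lasts 1/10 s, in which the tool goes at most 50 mm and 8.59 degrees, less where a joint would pass 70% of its speed; a pose out of reach is approached as far as the arm can. A call with a number of a shift or a turn outside -1 to 1 is refused whole. A call with a gripper value outside its range is refused whole. The fingers move at their own pace and stop on an object; "newtons" is the grip in N (left out, the last holds). Time passes only in rows, so rows that do not move let the fingers close. It gives the time, the measured TCP pose, the force, the opening and the grip force at its end, in the units of the state.
- manip.read_state(): the state, without advancing time (a new reading comes with each control period).
- optics.camera(name): name is "scene" or "side" or "wrist"; returns a dict with "frame" (384x512x3 uint8, red, green, blue), "range_z" (384x512 float32, mm along the optical axis (not along the pixel's ray), 0 where there is no reading), "mtx" (3x3 intrinsics, pixels), "distortion" ([k1, k2, p1, p2, k3] as OpenCV has them; the pictures are not rectified), "cam_to_world" (4x4, takes a point from camera to world coordinates). Camera axes: x right, y down, z forward; pixel columns grow to the right and rows downward; lengths in mm; the calibration is good to about 2 mm. A picture is of the moment at which its call begins.
- workorder.sign_off(): hands the job in; it is judged then, once.
The state is a dict: "clock": time; "joints": joint angles; "qd": joint speeds; "effort": joint torques, N m; "eef_pos": TCP position; "eef_rot": TCP orientation; "wrist_force": force on the tool from outside, world axes, zero at the start; "moment": the same for the moment, N m; "finger_gap": finger opening in mm; "finger_force": force on a finger pad.
Only numpy, scipy, OpenCV 4.12 (cv2) and the standard library are available. Lean on these libraries where they do the work, as an engineer would, in place of code of your own. Each camera call takes 0.05 s, during which the arm holds its last target. There are 200 camera calls.

TASK

Get the culture plate on the light base ready for dark-field viewing, pushing with the fingertips only: push the plate over the white window until it is fully home against the curved stop, slide the contrast lever away from you past its first click (oblique) and on to its second stop (dark field), and press the front end of the lamp rocker so that it snaps over to on. The order is up to you. Lift nothing, leave the brightness slide as it is set, and do not disturb the things standing or lying on and round the base.

Things in the scene. Friction and masses are not known exactly. Their poses are not given: they have to be found in the camera images.
- viewer: Light base fixed to the bench: white case with flat dark grey deck, 250 mm deep (x) by 280 mm wide (y), deck top 60 mm above the bench. Origin: centre of its underside; x points to its back, away from the robot (yaw up to 0.3 rad), y left, z up. On the deck: lever slot along x at y = -105 mm, rocker in the front right corner, brightness slide along x at y = 113, vial in the back right corner.
- stop_centre (a point): Centre of the curved stop and of the white round window (80 mm across), at deck level. The stop is a fixed rim 7 mm high and 4 mm thick, an arc of inner radius 47 mm about this point, 65 degrees either side of the viewer's x axis, open towards the robot. A plate fully home has its centre 0 to 2 mm from this point.
- plate_centre (a point): Centre, half-way up, of the loose culture dish with lid that lies flat on the deck in front of the stop: 91 mm in diameter, 14 mm high, 15 to 32 g, slides easily. It starts about 65 to 90 mm from stop_centre on the robot's side of it, up to 22 mm to the left or right.
- contrast_lever (a joint): Travel of the contrast lever along the viewer's +x (away from the robot), m: 0 = bright field (start), 0.025 = first detent (oblique), 0.050 = second stop (dark field), also the end of its travel. It is drawn into the nearest of the three positions and stays there; getting from one to the next takes up to 8 N, the crest lies half-way between.
- lever_cap (a point): Centre of the lever's black cap: 14 mm along the viewer's x, 24 mm along y, 20 mm high, its top 34 mm above the deck, on a thin stem that rises from the slot. Moves with the lever. The rocker, at most 19 mm above the deck, begins 26 mm in front of the cap as it starts.
- lamp_rocker (a joint): Angle of the lamp rocker, rad: 0 = off (front end up), 0.4 = on (front end down). It snaps over centre at 0.2 and stays; pressing its front end over takes about 6 N.
- rocker_end (a point): Point on top of the rocker's front (robot-side) half, 15 mm in front of its pivot. The rocker is a black paddle 40 mm along the viewer's x, 22 mm along y; pivot axis along y, 9 mm above the deck. Pressing this point straight down 6 mm snaps it over to its stop; nothing round the paddle stands over 4 mm above the deck.
- brightness_knob (a point): Centre of the small round grey knob (17 mm across, 13 mm high) of the brightness slide at the left side of the deck. To be left where it is.
- vial: Small brown vial, 23 mm across and 49 mm high, standing loose in the back right corner of the deck. Origin at the centre of its underside. Not to be disturbed.
- dropper: Plastic dropper bottle, 27 mm across and 88 mm high, standing loose on the bench to the right of the base. Origin at the centre of its underside. Not to be disturbed.
- pen: Marker pen, 138 mm long and 13 mm thick, lying loose on the bench to the left of the base. Origin at the middle of its underside. Not to be disturbed.
- tweezers: Steel forceps, 128 mm long, 18 mm wide, 10 mm high, lying loose on the bench to the left of the base. Origin at the middle of the underside. Not to be disturbed.
- magnifier (a point): Centre of the magnifier (ring 110 mm across, 14 mm thick) swung out past the back left corner, 205 mm above the bench. Fixed to the base by an arm and a post 12 mm thick that stands on the deck at (103, 118) mm in the viewer's frame, up to 225 mm above the bench. Keep clear.
There are look-alikes about, which are no part of the job. What is shaped like the part that bears plate_centre but green, orange or purple is not meant.

How it is judged:
By the outcome, as a careful person would: the job done as asked, in the order asked, and still so for the second after the job is handed in, with the robot touching nothing.
It also fails if it takes over 48 s, if anything falls off the work surface, if the arm or the gripper's body presses on something with over 40 N, if the wrist force passes 120 N, or if a joint passes its speed limit or range.

## Working session

There is one attempt and no reset: what is moved stays moved. The work goes in short steps, Python scripts to look and compute and a tool call to move; the robot and the scene stay as the last step left them, time stands still between calls to the robot, and variables do not carry over. Pictures are saved under pics/ and viewed, at most 10 in all, crops included, and the job is handed in when it is done.

Besides the shell and the picture viewer there is one more tool, called after ">>>" by a JSON object that holds its "op" and its "data", one argument or row to a line. step_arm: Moves the arm, as the interface text tells. Its arguments: {"type":"object","properties":{"increments":{"type":"array","items":{"type":"array","items":{"type":"array","items":{"type":"number"}}}},"newtons":{"type":"number"}},"required":["increments"]}

```bash
mkdir -p pics; cat > h.py <<'E'
import numpy as np, cv2
from cell import manip, optics, workorder
def cam(n,f):
    c=optics.camera(n); np.savez('/tmp/%s.npz'%f,**c); cv2.imwrite('pics/%s.png'%f,c['frame'][:,:,::-1]); return c
def load(f): return dict(np.load('/tmp/%s.npz'%f))
def pt(c,u,v,z=None):
    """world point of pixel; on plane z if given else from depth"""
    p=cv2.undistortPoints(np.array([[[u,v]]],float),c['mtx'],c['distortion'])[0,0]
    r=np.array([p[0],p[1],1.]);T=c['cam_to_world']
    d=T[:3,:3]@r
    s=(z-T[2,3])/d[2] if z is not None else c['range_z'][int(round(v)),int(round(u))]
    return T[:3,3]+s*d
E
python3 - <<'E'
from h import *
a=[cam(n,n+'0') for n in('scene','wrist')]
print(manip.read_state())
E
```

```text
{'clock': 0.1, 'joints': array([-6.66105956e-02,  3.00389172e-01,  1.52153765e+00,  2.97429097e-05,
        1.32071264e+00, -6.65968719e-02]), 'qd': array([-0.00109005, -0.00038955, -0.00280477,  0.00092099,  0.00156377,
       -0.00027114]), 'effort': array([ 1.84928511e-03, -5.32644153e+01, -3.53284299e+01,  7.10431044e-02,
        2.34944851e-02, -7.30603051e-05]), 'eef_pos': array([ 5.49961208e+02, -4.11007722e-03,  4.04149536e+02]), 'eef_rot': array([-3.14055008e+00, -9.84091096e-05,  1.57077518e+00]), 'wrist_force': array([ 0.29091009, -0.89793889, -0.60765268]), 'moment': array([-0.01490729, -0.00724238, -0.00659905]), 'finger_force': 0.0, 'finger_gap': 94.00681995840678}
```

View pics/scene0.png

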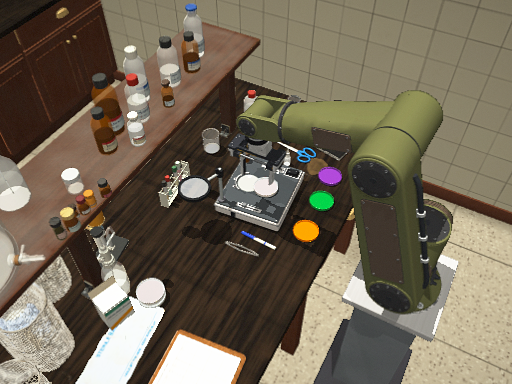

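View pics/wrist0.png

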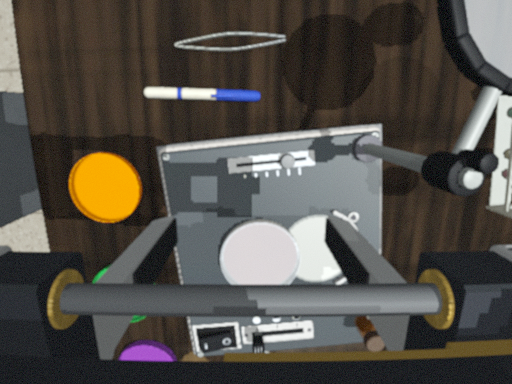

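The wrist picture shows the base with the white-pink dish at (260,257), window behind it (318,250), knob (288,160), rocker (215,338), lever cap (258,343), vial (370,335). The orange (105,187), green (115,290) and purple (148,352) dishes are off the base and are look-alikes. The white-pink one on the deck fits. I'll confirm it in a crop.

```bash
python3 - <<'E'
from h import *
c=load('wrist0');im=c['frame'][110:360,150:400,::-1]
cv2.imwrite('pics/w0c.png',cv2.resize(im,None,fx=2.4,fy=2.4,interpolation=cv2.INTER_CUBIC))
print(c['cam_to_world'].round(2))
for u,v in[(260,257),(180,300),(240,200),(205,345),(225,335),(258,340),(258,352),(370,330),(360,200),(290,160)]: print(u,v,pt(c,u,v).round(1),pt(c,u,v,60).round(1))
E
```

```text
[[ 1.0000e+00  0.0000e+00 -0.0000e+00  5.4913e+02]
 [ 0.0000e+00 -9.7000e-01 -2.4000e-01  7.0310e+01]
 [-0.0000e+00  2.4000e-01 -9.7000e-01  3.8457e+02]
 [ 0.0000e+00  0.0000e+00  0.0000e+00  1.0000e+00]]
260 257 [559.7 -84.3  74. ] [560.2 -91.3  60. ]
180 300 [531.5  25.8 319. ] [ 461.9 -150.    60. ]
240 200 [537.2 -21.1  61.3] [537.1 -21.4  60. ]
205 345 [ 492.7 -204.3   74.5] [ 490.1 -217.1   60. ]
225 335 [ 517.4 -192.7   70.3] [ 516.4 -201.2   60. ]
258 340 [ 557.9 -185.6   87. ] [ 558.7 -208.8   60. ]
258 352 [ 557.9 -196.    94.6] [ 558.9 -227.8   60. ]
370 330 [ 688.2 -170.1   90.4] [ 702.6 -194.9   60. ]
360 200 [672.2 -21.3  60.2] [672.3 -21.3  60. ]
290 160 [590.1  25.4  71.8] [591.7  23.7  60. ]
```

View pics/w0c.png

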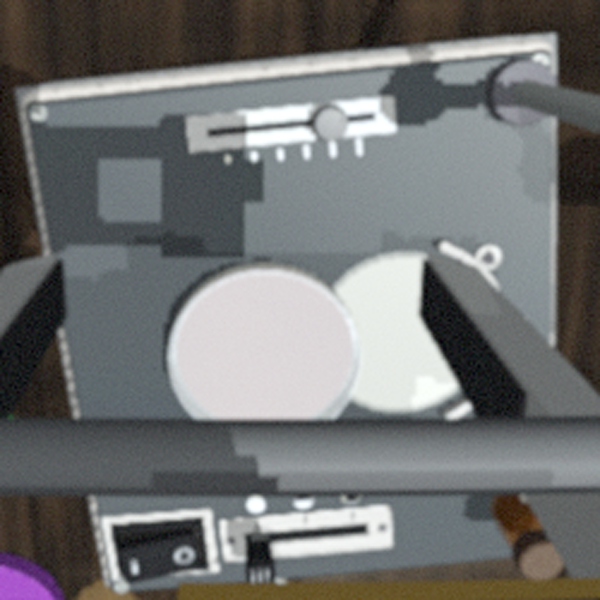

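The crop confirms the pale dish at crop (265,345), on the deck in front of the white window. Now the poses from depth and fits.

```bash
cat >> h.py <<'E'
def cloud(c):
    v,u=np.mgrid[0:384,0:512]; n=cv2.undistortPoints(np.stack([u,v],-1).reshape(-1,1,2).astype(float),c['mtx'],c['distortion'])[:,0]
    z=c['range_z'].reshape(-1,1); P=np.hstack([n,np.ones((len(n),1))])*z
    T=c['cam_to_world']; return (P@T[:3,:3].T+T[:3,3]).reshape(384,512,3)
def circ(P,r):
    from scipy.optimize import least_squares
    s=least_squares(lambda q:np.hypot(*(P[:,:2]-q).T)-r,P[:,:2].mean(0)); return s.x,np.abs(s.fun).max()
E
python3 - <<'E'
from h import *
c=load('wrist0'); f=lambda x,y,z=60:pt(c,150+x/2.4,110+y/2.4,z)
P=lambda L,z=60:np.array([f(*l,z) for l in L])
print('slot',P([(207,133),(375,116)]).round(1).tolist(),'lslot',P([(270,535),(368,527)]).round(1).tolist())
print('corners',P([(20,90),(553,35),(110,590)]).round(1).tolist())
print('window',circ(P([(400,252),(375,258),(350,274),(365,395),(385,408),(410,411),(435,406)]),40))
print('plate',circ(P([(170,350),(265,268),(355,345),(195,297),(330,290),(200,410)],74),45.5))
W=cloud(c); m=(W[...,2]>71)&(W[...,2]<77); m[:210]=0;m[285:]=0;m[:,:215]=0;m[:,305:]=0
Q=W[m]; (x,y),r=cv2.minEnclosingCircle(Q[:,:2].astype(np.float32)); print('plate depth',x,y,r,len(Q))
print('rocker',P([(115,545),(210,540),(118,578),(210,568)],70).round(1).tolist())
print('cap',P([(245,538),(272,538)],94).round(1).tolist())
E
```

```text
slot [[533.3, 17.7, 60.0], [609.3, 25.6, 60.0]] lslot [[564.4, -197.9, 60.0], [616.4, -193.0, 60.0]]
corners [[449.3, 37.2, 60.0], [687.2, 62.1, 60.0], [477.2, -234.6, 60.0]]
window (array([629.03549183, -81.04961524]), np.float64(3.556666486771668))
plate (array([560.48643922, -86.69007776]), np.float64(3.5586783169648584))
plate depth 559.7557983398438 -86.9653091430664 46.042911529541016 4324
rocker [[483.5, -196.3, 70.0], [532.9, -192.8, 70.0], [484.1, -217.3, 70.0], [532.7, -210.4, 70.0]]
cap [[550.9, -171.5, 94.0], [563.8, -171.5, 94.0]]
```

>>> {"op": "step_arm", "data": {
  "increments": [
    [[0, 0, 0.187, 0, 0, 0, 1], [0, 0, 0.187, 0, 0, 0, 1], [0, 0, 0.187, 0, 0, 0, 1], [0, 0, 0.187, 0, 0, 0, 1], [0, 0, 0.187, 0, 0, 0, 1]]
  ]
}}

```text
clock: 0.6
eef_pos: [550.0, -0.0, 404.3]
eef_rot: [-3.141, 0.0, 0.83]
wrist_force: [0.3, 0.3, -0.7]
finger_gap: 57.2
finger_force: 0.0
```

>>> {"op": "step_arm", "data": {
  "increments": [
    [[0, 0, 0.187, 0, 0, 0, 1], [0, 0, 0.187, 0, 0, 0, 1], [0, 0, 0.187, 0, 0, 0, 1], [0, 0, 0.187, 0, 0, 0, 1], [0, 0, 0.187, 0, 0, 0, 1]]
  ]
}}

```text
clock: 1.1
eef_pos: [550.0, 0.0, 404.3]
eef_rot: [-3.141, 0.001, 0.096]
wrist_force: [0.8, 0.2, -0.8]
finger_gap: 17.3
finger_force: 0.0
```

>>> {"op": "step_arm", "data": {
  "increments": [
    [[0, 0, 0, -0.25, 0.75, 0, 1], [0, 0, 0, -0.25, 0.75, 0, 1], [0, 0, 0, -0.25, 0.75, 0, 1], [0, 0, 0, -0.25, 0.75, 0, 1], [0, 0, 0, -0.25, 0.75, 0, 1]]
  ]
}}

```text
clock: 1.6
eef_pos: [515.1, -155.5, 404.4]
eef_rot: [-3.141, 0.0, 0.102]
wrist_force: [0.4, 0.0, 0.3]
finger_gap: 0.3
finger_force: 0.0
```

```bash
python3 - <<'E'
from h import *
c=cam('wrist','w1'); print(manip.read_state()['eef_pos'],manip.read_state()['eef_rot'])
cv2.imwrite('pics/w1b.png',cv2.resize(c['frame'][:,:,::-1],(800,600),interpolation=cv2.INTER_CUBIC))
print(c['cam_to_world'].round(2))
E
```

```text
[ 514.33955431 -158.80056859  404.33592332] [3.14085680e+00 9.01823374e-04 1.00026136e-01]
[[ 1.0000e-01 -9.6000e-01 -2.4000e-01  5.8424e+02]
 [-9.9000e-01 -1.0000e-01 -2.0000e-02 -1.4835e+02]
 [-0.0000e+00  2.4000e-01 -9.7000e-01  3.8482e+02]
 [ 0.0000e+00  0.0000e+00  0.0000e+00  1.0000e+00]]
```

View pics/w1b.png

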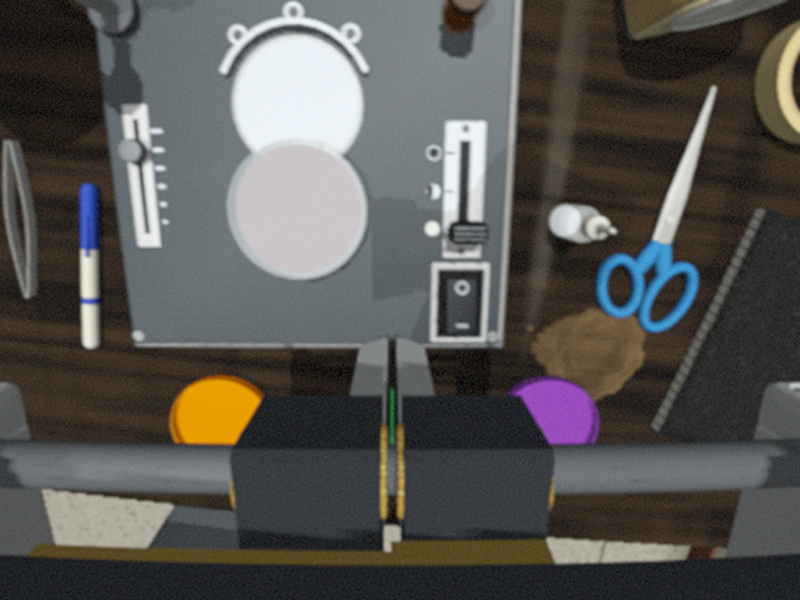

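The whole deck is now visible: plate (298,208), window (297,100) with the rim arc over it, lever cap (468,233), rocker (462,304), knob (131,150), dropper (575,222), vial (462,10).

```bash
python3 - <<'E'
from h import *
c=load('w1'); s=1.5625
yaw=0.102; tcp=np.array([514.3,-158.8]); ux=np.array([np.cos(yaw),np.sin(yaw)]); uy=np.array([np.sin(yaw),-np.cos(yaw)])
P=lambda L,z:np.array([pt(c,(u+.5)/s-.5,(v+.5)/s-.5,z) for u,v in L])
def rel(p): d=np.atleast_2d(p)[:,:2]-tcp; return np.c_[d@ux,d@uy].round(1).tolist()
print('edges front',rel(P([(140,345),(500,346)],60)),'right',rel(P([(502,340),(519,20)],60)))
print('slots',rel(P([(137,122),(149,232)],60)),rel(P([(465,142),(464,215)],60)))
w,e=circ(P([(232,100),(240,70),(265,42),(297,33),(330,42),(354,70),(363,100),(358,125)],60),40); print('window',rel(w),e)
p,e=circ(P([(228,208),(240,168),(262,148),(298,139),(335,150),(358,175),(367,208),(355,248),(335,270),(298,279),(255,265)],74),45.5); print('plate',rel(p),e)
r,e=circ(P([(223,72),(240,42),(265,22),(293,15),(325,23),(350,42),(366,72)],67),49); print('rim',rel(r),e)
print('rocker',rel(P([(443,273),(481,273),(439,335),(480,335)],70)))
print('cap',rel(P([(450,222),(488,222),(450,244),(488,244)],94)))
W=cloud(c)
for n,(u,v) in dict(cap=(468,233),cf=(468,240),rf=(455,325),rf2=(465,330),rb=(460,280),pl=(298,208)).items():
  q=W[int(v/s),int(u/s)]; print(n,rel(q),q[2].round(1))
W=W.reshape(-1,3); m=(W[:,2]>88)&(W[:,2]<99); q=np.array(rel(W[m])); k=(abs(q[:,1]-47)<25)&(q[:,0]>20)&(q[:,0]<80); print('capcloud',q[k].min(0),q[k].max(0),k.sum())
E
```

```text
edges front [[-46.7, -190.2], [-46.7, 76.0]] right [[-42.0, 77.2], [170.8, 76.9]]
slots [[109.9, -172.9], [36.7, -172.8]] [[95.9, 45.0], [48.0, 46.0]]
window [[122.9, -64.3]] 3.522039485485614
plate [[51.3, -65.2]] 1.1655014578267568
rim [[121.3, -64.8]] 1.0513427920340632
rocker [[9.6, 31.5], [9.7, 57.5], [-34.8, 30.0], [-34.8, 58.9]]
cap [[46.1, 32.3], [46.2, 55.7], [32.6, 32.7], [32.6, 56.4]]
cap [[39.5, 43.2]] 95.0
cf [[35.6, 43.4]] 94.5
rf [[-26.4, 40.4]] 74.0
rf2 [[-28.9, 46.6]] 76.7
rb [[4.3, 43.4]] 68.0
pl [[53.4, -65.0]] 75.0
capcloud [32.1 31.9] [46.  55.8] 334
```

>>> {"op": "step_arm", "data": {
  "increments": [
    [[0, 0, 0, -0.39, 0.555, 0, 1], [0, 0, 0, -0.39, 0.555, 0, 1], [0, 0, 0, 0, 0, 1, 1], [0, 0, 0, 0, 0, 1, 1], [0, 0, 0, 0, 0, 1, 1]]
  ]
}}

```text
clock: 2.15
eef_pos: [488.7, -201.6, 283.2]
eef_rot: [3.141, -0.0, 0.102]
wrist_force: [0.9, 0.6, 0.1]
finger_gap: 0.6
finger_force: 0.0
```

>>> {"op": "step_arm", "data": {
  "increments": [
    [[0, 0, 0, 0, 0, 0, 1], [0, 0, 0, 0, 0, 0, 1]]
  ]
}}

```text
clock: 2.35
eef_pos: [489.3, -201.7, 285.4]
eef_rot: [-3.141, 0.0, 0.102]
wrist_force: [-0.4, -0.3, 0.8]
finger_gap: 0.5
finger_force: 0.0
```

>>> {"op": "step_arm", "data": {
  "increments": [
    [[0, 0, 0, -0.02, 0.1, 0, 1], [0, 0, 0, 0, 0, 0.1, 1], [0, 0, 0, 0, 0, 0.1, 1], [0, 0, 0, 0, 0, 0.05, 1], [0, 0, 0, 0, 0, 0, 1]]
  ]
}}

```text
clock: 2.85
eef_pos: [488.6, -205.7, 274.6]
eef_rot: [3.142, 0.0, 0.102]
wrist_force: [-0.1, -0.7, 0.9]
finger_gap: 0.4
finger_force: 0.8
```

>>> {"op": "step_arm", "data": {
  "increments": [
    [[0, 0, 0, 0, 0, 0.04, 1], [0, 0, 0, 0, 0, 0.04, 1], [0, 0, 0, 0, 0, 0, 1]]
  ]
}}

```text
clock: 3.15
eef_pos: [488.6, -205.7, 271.3]
eef_rot: [-3.141, 0.0, 0.102]
wrist_force: [-0.2, -0.8, -0.1]
finger_gap: 0.0
finger_force: 0.0
```

>>> {"op": "step_arm", "data": {
  "increments": [
    [[0, 0, 0, 0, 0, 0.04, 1], [0, 0, 0, 0, 0, 0.03, 1], [0, 0, 0, 0, 0, 0, 1], [0, 0, 0, 0, 0, 0, 1]]
  ]
}}

```text
clock: 3.55
eef_pos: [488.8, -205.7, 269.2]
eef_rot: [3.141, -0.001, 0.102]
wrist_force: [-2.7, 1.4, 7.8]
finger_gap: 0.9
finger_force: 4.0
```

>>> {"op": "step_arm", "data": {
  "increments": [
    [[0, 0, 0, 0, 0, 0.04, 1], [0, 0, 0, 0, 0, 0, 1], [0, 0, 0, 0, 0, 0, 1]]
  ]
}}

```text
clock: 3.85
eef_pos: [488.8, -205.7, 268.7]
eef_rot: [3.141, -0.001, 0.102]
wrist_force: [-7.6, 3.2, 21.1]
finger_gap: 0.7
finger_force: 11.2
```

>>> {"op": "step_arm", "data": {
  "increments": [
    [[0, 0, 0, 0, 0, 0.04, 1], [0, 0, 0, 0, 0, 0, 1], [0, 0, 0, 0, 0, 0, 1]]
  ]
}}

```text
clock: 4.15
eef_pos: [488.9, -205.7, 268.3]
eef_rot: [3.141, -0.002, 0.102]
wrist_force: [-14.7, 6.6, 36.1]
finger_gap: 0.3
finger_force: 19.0
```

>>> {"op": "step_arm", "data": {
  "increments": [
    [[0, 0, 0, 0, 0, -0.5, 1], [0, 0, 0, 0, 0, -0.6, 1], [0, 0, 0, 0.6, 0, 0, 1], [0, 0, 0, 0.58, 0, 0, 1], [0, 0, 0, 0, 0, 0, 1]]
  ]
}}

```text
clock: 4.65
eef_pos: [537.1, -200.5, 309.3]
eef_rot: [3.141, -0.001, 0.103]
wrist_force: [0.4, -0.1, 0.1]
finger_gap: 0.6
finger_force: 0.0
```

```bash
python3 - <<'E'
from h import *
c=cam('wrist','w2'); print(manip.read_state()['eef_pos'],manip.read_state()['wrist_force'])
cv2.imwrite('pics/w2b.png',cv2.resize(c['frame'][:,:,::-1],(800,600),interpolation=cv2.INTER_CUBIC))
E
```

```text
[ 536.02216807 -200.64070343  308.90827264] [-1.11656371 -0.04242302  0.52647584]
```

View pics/w2b.png

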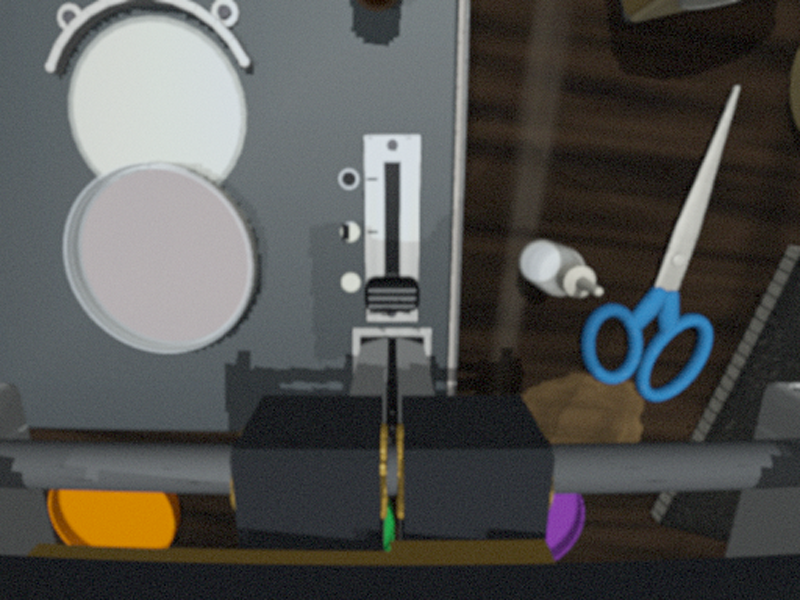

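The finger is in line with the lever cap (392,294) and just in front of it; the plate and dropper are untouched.

>>> {"op": "step_arm", "data": {
  "increments": [
    [[0, 0, 0, 0, 0, 0.7, 1], [0, 0, 0, 0, 0, 0, 1], [0, 0, 0, 0.15, 0, 0, 1], [0, 0, 0, 0.15, 0, 0, 1], [0, 0, 0, 0.15, 0, 0, 1]]
  ]
}}

```text
clock: 5.2
eef_pos: [553.6, -199.2, 282.3]
eef_rot: [3.141, 0.001, 0.102]
wrist_force: [-6.2, -1.1, -0.2]
finger_gap: 0.2
finger_force: 2.6
```

>>> {"op": "step_arm", "data": {
  "increments": [
    [[0, 0, 0, 0.15, 0, 0, 1], [0, 0, 0, 0.15, 0, 0, 1], [0, 0, 0, 0.15, 0, 0, 1], [0, 0, 0, 0, 0, 0, 1]]
  ]
}}

```text
clock: 5.6
eef_pos: [571.9, -197.2, 281.8]
eef_rot: [3.141, 0.0, 0.102]
wrist_force: [-4.7, -1.0, 2.9]
finger_gap: 0.2
finger_force: 2.4
```

>>> {"op": "step_arm", "data": {
  "increments": [
    [[0, 0, 0, 0.15, 0, 0, 1], [0, 0, 0, 0.15, 0, 0, 1], [0, 0, 0, 0.1, 0, 0, 1], [0, 0, 0, 0.05, 0, 0, 1], [0, 0, 0, 0, 0, 0, 1]]
  ]
}}

```text
clock: 6.1
eef_pos: [589.5, -195.3, 281.3]
eef_rot: [-3.142, -0.0, 0.102]
wrist_force: [0.4, 0.1, 1.0]
finger_gap: 0.3
finger_force: 0.0
```

>>> {"op": "step_arm", "data": {
  "increments": [
    [[0, 0, 0, 0.05, 0, 0, 1], [0, 0, 0, 0.03, 0, 0, 1], [0, 0, 0, 0, 0, 0, 1]]
  ]
}}

```text
clock: 6.4
eef_pos: [592.4, -195.1, 281.5]
eef_rot: [-3.141, 0.001, 0.102]
wrist_force: [-3.0, -0.4, 1.9]
finger_gap: 0.6
finger_force: 2.0
```

>>> {"op": "step_arm", "data": {
  "increments": [
    [[0, 0, 0, 0.05, 0, 0, 1], [0, 0, 0, 0, 0, 0, 1], [0, 0, 0, 0, 0, 0, 1]]
  ]
}}

```text
clock: 6.7
eef_pos: [593.5, -195.2, 281.5]
eef_rot: [-3.141, 0.005, 0.102]
wrist_force: [-18.2, -0.1, 10.4]
finger_gap: 0.7
finger_force: 8.9
```

>>> {"op": "step_arm", "data": {
  "increments": [
    [[0, 0, 0, -0.3, 0, 0, 1], [0, 0, 0, 0, 0, -1, -0.064], [0, 0, 0, -0.66, -0.91, -0.5, -0.064], [0, 0, 0, -0.66, -0.91, 0, -0.064], [0, 0, 0, -0.66, -0.91, 0, -0.064]]
  ]
}}

```text
clock: 7.2
eef_pos: [491.4, -94.6, 342.0]
eef_rot: [3.141, -0.002, 0.102]
wrist_force: [0.5, 1.1, 0.4]
finger_gap: 29.0
finger_force: 0.0
```

>>> {"op": "step_arm", "data": {
  "increments": [
    [[0, 0, 0, 0, 0, 0, -0.064], [0, 0, 0, 0, 0, 0, -0.064], [0, 0, 0, 0, 0, 0, -0.064]]
  ]
}}

```text
clock: 7.5
eef_pos: [493.2, -96.1, 341.7]
eef_rot: [3.141, -0.001, 0.102]
wrist_force: [1.7, 0.2, 0.2]
finger_gap: 49.8
finger_force: 0.0
```

```bash
python3 - <<'E'
from h import *
c=cam('wrist','w3'); print(manip.read_state()['eef_pos'],manip.read_state()['eef_rot'])
cv2.imwrite('pics/w3b.png',cv2.resize(c['frame'][:,:,::-1],(800,600),interpolation=cv2.INTER_CUBIC))
E
```

```text
[493.25195185 -96.20890701 341.42877063] [ 3.14140307e+00 -3.56055017e-04  1.01437968e-01]
```

View pics/w3b.png

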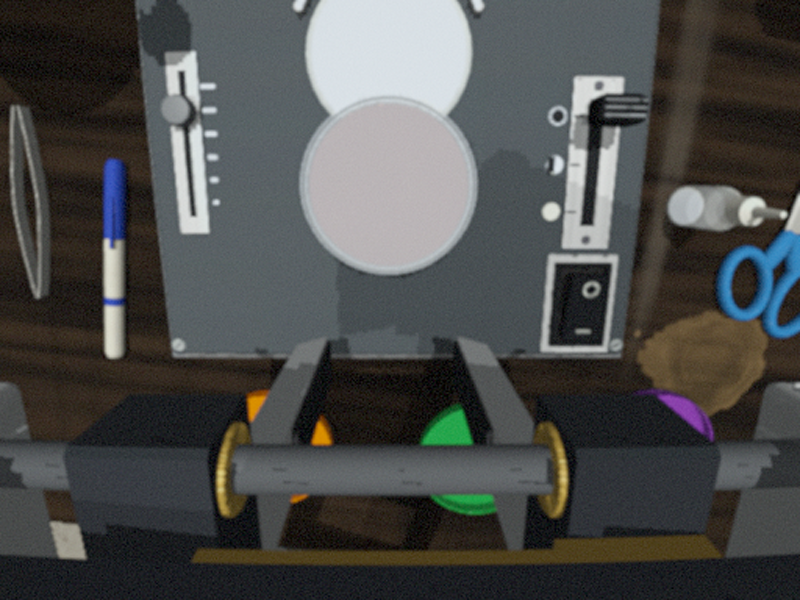

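The lever stands at its far mark (605,110); the plate at (389,185) lies in line with the open fingers, and the rocker is at (583,300). Checking rocker tilt and plate position numerically.

```bash
python3 - <<'E'
from h import *
c=load('w3'); s=1.5625; yaw=0.102; T=c['cam_to_world']
ux=np.array([np.cos(yaw),np.sin(yaw)]); uy=np.array([np.sin(yaw),-np.cos(yaw)]); tcp=np.array([493.25,-96.2])
rel=lambda p:(np.array([(p[:2]-tcp)@ux,(p[:2]-tcp)@uy])).round(1)
P=lambda L,z:np.array([pt(c,(u+.5)/s-.5,(v+.5)/s-.5,z) for u,v in L])
p,e=circ(P([(301,185),(315,137),(345,107),(389,96),(432,107),(463,137),(477,185),(463,232),(432,264),(389,275),(345,264),(315,232)],74),45.5); print('plate',rel(p),p,e)
w,e=circ(P([(308,50),(312,75),(320,95),(472,50),(469,75),(461,95),(311,25),(468,25)],60),40); print('win',rel(w),w,e)
W=cloud(c)
for v in range(265,346,8): q=W[int(v/s),int(572/s)-2:int(572/s)+3].mean(0); print(v,rel(q),q[2].round(1))
q=W[int(108/s),int(618/s)];print('cap',rel(q),q[2])
E
```

```text
plate [65.9 -1.6] [558.61945379 -87.89803997] 0.6775514931529756
win [133.1  -1. ] [625.50354568 -81.61894654] 3.0430450376969773
265 [ 25.  100.7] 64.5
273 [ 19.9 102.4] 61.2
281 [18.2 97.6] 74.6
289 [13.8 98. ] 74.5
297 [ 8.3 98.9] 73.6
305 [ 3.9 99.3] 73.5
313 [ -0.9 100.2] 72.3
321 [ -6.  101.4] 70.6
329 [-10.7 102. ] 70.2
337 [-15.9 103.1] 68.5
345 [-22.2 105.4] 64.2
cap [103.3 103.7] 95.28302048658813
```

Rocker is on (front end at z≈68.5, back at ≈74.5). Now push the plate.

>>> {"op": "step_arm", "data": {
  "increments": [
    [[0, 0, 0, 0, -0.03, 1, -0.064], [0, 0, 0, 0, 0, 0.7, -0.064], [0, 0, 0, 0, 0, 0.24, -0.064], [0, 0, 0, 0, 0, 0, -0.064]]
  ]
}}

```text
clock: 7.95
eef_pos: [492.8, -94.8, 262.9]
eef_rot: [-3.141, 0.002, 0.102]
wrist_force: [0.7, 0.3, 0.5]
finger_gap: 49.9
finger_force: 0.0
```

>>> {"op": "step_arm", "data": {
  "increments": [
    [[0, 0, 0, 0.1, 0, 0, -0.064], [0, 0, 0, 0.1, 0, 0, -0.064], [0, 0, 0, 0.1, 0, 0, -0.064], [0, 0, 0, 0.1, 0, 0, -0.064], [0, 0, 0, 0.1, 0, 0, -0.064]]
  ]
}}

```text
clock: 8.45
eef_pos: [512.8, -92.3, 264.2]
eef_rot: [3.141, -0.0, 0.102]
wrist_force: [-0.6, -0.3, 0.4]
finger_gap: 49.9
finger_force: 0.0
```

>>> {"op": "step_arm", "data": {
  "increments": [
    [[0, 0, 0, 0.1, 0, 0, -0.064], [0, 0, 0, 0.1, 0, 0, -0.064], [0, 0, 0, 0.1, 0, 0, -0.064], [0, 0, 0, 0.1, 0, 0, -0.064], [0, 0, 0, 0.1, 0, 0, -0.064]]
  ]
}}

```text
clock: 8.95
eef_pos: [532.6, -90.2, 263.8]
eef_rot: [-3.142, 0.0, 0.102]
wrist_force: [-0.1, 0.2, -0.0]
finger_gap: 49.9
finger_force: 0.2
```

>>> {"op": "step_arm", "data": {
  "increments": [
    [[0, 0, 0, 0.1, 0, 0, -0.064], [0, 0, 0, 0.1, 0, 0, -0.064], [0, 0, 0, 0.1, 0, 0, -0.064], [0, 0, 0, 0.1, 0, 0, -0.064], [0, 0, 0, 0.1, 0, 0, -0.064]]
  ]
}}

```text
clock: 9.45
eef_pos: [552.5, -88.2, 263.9]
eef_rot: [3.142, -0.0, 0.102]
wrist_force: [-0.2, -0.5, 0.3]
finger_gap: 50.1
finger_force: 0.2
```

>>> {"op": "step_arm", "data": {
  "increments": [
    [[0, 0, 0, 0.1, 0, 0, -0.064], [0, 0, 0, 0.1, 0, 0, -0.064], [0, 0, 0, 0.1, 0, 0, -0.064], [0, 0, 0, 0.1, 0, 0, -0.064], [0, 0, 0, 0, 0, 0, -0.064]]
  ]
}}

```text
clock: 9.95
eef_pos: [568.5, -86.5, 263.8]
eef_rot: [3.142, -0.0, 0.102]
wrist_force: [0.4, 0.7, 0.1]
finger_gap: 49.9
finger_force: 0.0
```

>>> {"op": "step_arm", "data": {
  "increments": [
    [[0, 0, 0, 0.05, 0, 0, -0.064], [0, 0, 0, 0.05, 0, 0, -0.064], [0, 0, 0, 0.05, 0, 0, -0.064], [0, 0, 0, 0.05, 0, 0, -0.064], [0, 0, 0, 0, 0, 0, -0.064]]
  ]
}}

```text
clock: 10.45
eef_pos: [576.3, -85.8, 263.9]
eef_rot: [3.142, -0.0, 0.102]
wrist_force: [-0.6, 0.2, -0.3]
finger_gap: 50.0
finger_force: 0.0
```

```bash
python3 - <<'E'
from h import *
c=cam('wrist','w4'); print(manip.read_state()['eef_pos'])
cv2.imwrite('pics/w4b.png',cv2.resize(c['frame'][:,:,::-1],(800,600),interpolation=cv2.INTER_CUBIC))
E
```

```text
[576.13067262 -85.78477128 263.80548133]
```

View pics/w4b.png

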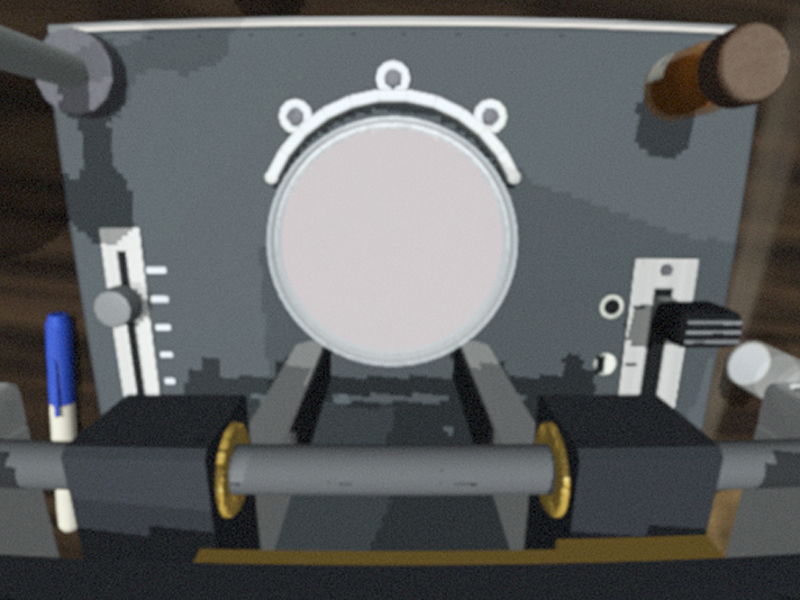

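The plate (393,240) is centred between the fingers, with a gap of a few mm left to the rim at (393,103). Pushing on in small steps until force shows.

>>> {"op": "step_arm", "data": {
  "increments": [
    [[0, 0, 0, 0.03, 0, 0, -0.064], [0, 0, 0, 0.03, 0, 0, -0.064], [0, 0, 0, 0.03, 0, 0, -0.064], [0, 0, 0, 0, 0, 0, -0.064]]
  ]
}}

```text
clock: 10.9
eef_pos: [579.8, -85.4, 263.8]
eef_rot: [3.142, -0.0, 0.102]
wrist_force: [-0.4, -0.5, -0.5]
finger_gap: 50.1
finger_force: 0.0
```

>>> {"op": "step_arm", "data": {
  "increments": [
    [[0, 0, 0, 0.025, 0, 0, -0.064], [0, 0, 0, 0.025, 0, 0, -0.064], [0, 0, 0, 0, 0, 0, -0.064]]
  ]
}}

```text
clock: 11.2
eef_pos: [581.7, -85.2, 263.8]
eef_rot: [3.142, -0.0, 0.102]
wrist_force: [-0.7, -0.6, -0.8]
finger_gap: 50.1
finger_force: 0.0
```

>>> {"op": "step_arm", "data": {
  "increments": [
    [[0, 0, 0, 0.025, 0, 0, -0.064], [0, 0, 0, 0, 0, 0, -0.064]]
  ]
}}

```text
clock: 11.4
eef_pos: [582.7, -85.1, 263.8]
eef_rot: [-3.142, 0.0, 0.102]
wrist_force: [-0.5, -0.5, -0.1]
finger_gap: 49.9
finger_force: 0.2
```

>>> {"op": "step_arm", "data": {
  "increments": [
    [[0, 0, 0, 0.025, 0, 0, -0.064], [0, 0, 0, 0, 0, 0, -0.064]]
  ]
}}

```text
clock: 11.6
eef_pos: [583.4, -85.1, 263.7]
eef_rot: [-3.141, 0.002, 0.102]
wrist_force: [-4.4, -0.7, 1.3]
finger_gap: 49.8
finger_force: 2.3
```

>>> {"op": "step_arm", "data": {
  "increments": [
    [[0, 0, 0, 0.02, 0, 0, -0.064], [0, 0, 0, 0, 0, 0, -0.064]]
  ]
}}

```text
clock: 11.8
eef_pos: [583.9, -85.1, 263.6]
eef_rot: [-3.141, 0.003, 0.102]
wrist_force: [-9.5, -0.7, 4.3]
finger_gap: 49.9
finger_force: 4.4
```

Firm contact. Back off, rise, and check.

>>> {"op": "step_arm", "data": {
  "increments": [
    [[0, 0, 0, -0.1, 0, 0, -0.064], [0, 0, 0, -0.4, 0, 0, -0.064], [0, 0, 0, -0.5, 0, 0, -0.064], [0, 0, 0, 0, 0, -1, -0.064], [0, 0, 0, 0, 0, -1, -0.064]]
  ]
}}

```text
clock: 12.3
eef_pos: [544.1, -89.1, 344.4]
eef_rot: [-3.141, 0.001, 0.102]
wrist_force: [-0.3, -0.5, 0.3]
finger_gap: 49.8
finger_force: 0.0
```

>>> {"op": "step_arm", "data": {
  "increments": [
    [[0, 0, 0, -0.3, 0, -1, -0.064], [0, 0, 0, 0, 0, 0, -0.064], [0, 0, 0, 0, 0, 0, -0.064]]
  ]
}}

```text
clock: 12.6
eef_pos: [532.5, -90.2, 384.3]
eef_rot: [3.141, -0.002, 0.102]
wrist_force: [-1.1, -0.6, -0.4]
finger_gap: 50.2
finger_force: 0.0
```

```bash
python3 - <<'E'
from h import *
c=cam('wrist','w5'); print(manip.read_state()['eef_pos'])
cv2.imwrite('pics/w5b.png',cv2.resize(c['frame'][:,:,::-1],(800,600),interpolation=cv2.INTER_CUBIC))
E
```

```text
[532.58119587 -90.18644592 383.14384225]
```

View pics/w5b.png

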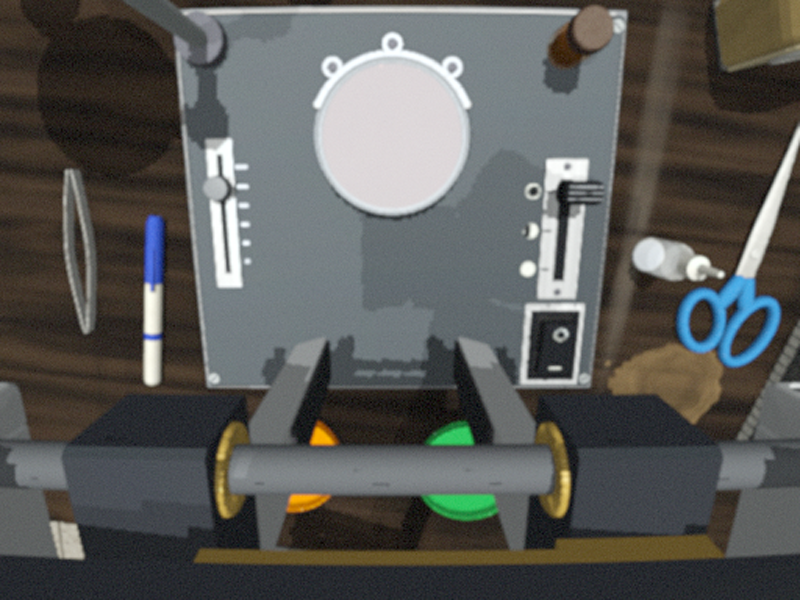

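The plate sits against the rim at (392,133), the lever is at the far mark (575,192), the rocker's front end is down, and everything else is where it was. Handing in.

```bash
python3 -c "
from cell import workorder
print(workorder.sign_off())"
```

```text
the job is handed in; nothing more can be done
None
```

The job is handed in at about 13 s of the 48 s limit: the plate is home against the stop, the lever is at dark field and the lamp rocker is on. The last picture shows nothing else disturbed; the sign-off returned no verdict.

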